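Set and lock the concentric voltage knob of a gel power supply

TASK

On the gel power supply, turn the small black inner knob clockwise until its white pointer lines up with the green mark on the dial, leaving the metal ring around it alone. Then lock the setting: turn the metal ring clockwise until you feel it bite and go on only about 6 degrees more so that it is snug, without forcing it and without shifting the inner knob. Let go, and leave the bottle, gel tank and tip box where they are.

Things in the scene. Friction and masses are not known exactly. Their poses are not given: they have to be found in the camera images.
- console: White bench power supply, 220 x 300 mm and 90 mm high, fixed; origin at the centre of its underside, x away from the robot at yaw 0, z up. Its flat top panel (90 mm above the origin) carries the concentric knob pair, whose vertical axis stands at x -15, y +55 mm in this frame.
- set_knob (a point): Centre of the black ribbed inner knob: a cylinder of 26 mm diameter and 29 mm height (27 to 56 mm above the panel); the point is on the axis, 42 mm above the panel. Its x axis is the direction of the white pointer line on its top. It turns lightly (0.02 N m), stays where it is left, and starts 0.4 to 1.4 rad anticlockwise (seen from above) of the mark.
- set_mark (a point): Green mark, flat on the panel's dial, 42 mm from the knob axis and 2 mm above the panel; its x axis points radially outward from the knob axis. The inner knob is set when the pointer's x axis points the same way.
- ring_center (a point): Centre of the knurled aluminium lock ring around the foot of the inner knob: a disc of 56 mm diameter from 3 to 26 mm above the panel; the point is on the axis, 14 mm above the panel. Clockwise from above locks. It turns lightly (0.06 N m) for 0.35 to 1.25 rad, then bites, at an angle that differs each time and cannot be seen. It stays where it is left.
- ring_index (a point): Red index line on the ring's top, 24 mm from the axis, 26 mm above the panel; its x axis points radially outward. It turns with the ring but does not tell where the ring bites. From the bite the torque jumps to 0.3 N m and rises by 2 N m per rad while turning; standing still after a small step the reading is lower (a rise of about 0.15 N m in the first 0.06 rad, then 2 N m per rad).
- brake_shoe (a point): Brake shoe of the lock inside the housing, out of sight 30 mm under the panel beside the knob axis. It rests until the ring bites and then slides 0.1 mm for every 0.05 rad that the ring is tightened further. Snug is 0.05 to 0.20 rad past the bite, a travel of 0.1 to 0.4 mm: far too little for measurements with 2 mm noise, so feel the torque at the ring.
- dye_center (a point): Small amber bottle, 32 mm diameter, 55 mm high, standing loose on the panel about 130 mm or more from the knob axis; the point is half-way up.
- tank_center (a point): Clear gel tank with green electrode plates, 170 x 130 x 100 mm, on the bench on the robot's right of the power supply; the point is half-way up.
- tip_box_center (a point): Yellow pipette tip box with clear lid, 120 x 85 x 62 mm, on the bench on the robot's left of the power supply; the point is half-way up.

How it is judged:
On the way, in this order (a step that is already met when the one before it is completed fails the run):
1. the pointer is on the green mark, the ring not yet turned (angle between the x axis of set_knob and the x axis of set_mark, either way round below 0.12 rad and distance of ring_index from where it was at the start of the episode below 0.005 m), for 0.2 s.
2. the ring has bitten and is snug, the pointer still on the mark (angle between the x axis of set_knob and the x axis of set_mark, either way round below 0.12 rad and distance of brake_shoe from where it was at the start of the episode above 0.0001 m), for 0.2 s.
At the end, for the whole second after the job is handed in: The inner knob's pointer is within 0.12 rad of the green mark, the ring is tightened 0.05 to 0.20 rad past its bite (brake shoe moved 0.1 to 0.4 mm), both are released, and bottle, tank and tip box are within 15 mm of where they began (all of step 2 and distance of brake_shoe from where it was at the start of the episode below 0.0004 m and distance of each of dye_center, tank_center, tip_box_center from where it was at the start of the episode below 0.015 m); the robot touches nothing.
It fails at once if the ring is turned (index moved over 5 mm) while the pointer is more than 0.18 rad off the mark (distance of ring_index from where it was at the start of the episode above 0.005 m and angle between the x axis of set_knob and the x axis of set_mark, either way round above 0.18 rad).
It fails at once if the ring is forced: more than 0.20 rad past the bite, over 0.7 N m (distance of brake_shoe from where it was at the start of the episode above 0.0004 m).
It fails at once if the bottle, tank or tip box is moved more than 15 mm (distance of any of dye_center, tank_center, tip_box_center from where it was at the start of the episode above 0.015 m).
It also fails if it takes over 72 s, if anything falls off the work surface, if the arm or the gripper's body presses on something with over 40 N, if the wrist force passes 120 N, or if a joint passes its speed limit or range.

ROBOT

A 6-joint arm with a two-finger parallel gripper is mounted at the origin on the work surface. World frame = base frame: x ahead of the robot, y to its left, z up, the work surface at z = 0. Lengths are in m, angles in rad, forces in N, time in s.
With the tool pointing down it reaches from about 0.3 to 0.775 m from the base axis. Payload 14.6 kg.
Tool frame: the origin (TCP) lies between the finger pads; the fingertips stand 14 mm ahead of it and the grasp point (between the pads) lies 5 mm behind it; z points along the fingers, y is the line along which they close (so a half turn about z gives the same grasp; the last joint's range is limited). The gripper opens to 85 mm and grips with 20 to 120 N. Pads are 22 mm wide; open, the fingers measure 114 mm over their backs; the gripper's body (76 mm by 85 mm) begins 54 mm behind the grasp point. The pads swing forward as they close: fully open they stand 13 mm farther back than shut.
Start: joints at [-1.306, 0.3, 1.521, -0, 1.321, -0.067], TCP at [0.179, -0.52, 0.245] pointing down, gripper open.
Joint ranges: [-3.03, 3.03], [-0.79, 2.21], [0.23, 2.52], [-1.04, 4.18], [0, 3.07], [-2.55, 2.55]. Speed limits (rad/s): [2.22, 2.22, 2.57, 3.14, 3.14, 3.14].

INTERFACE

Orientations are given as a 3x3 rotation matrix whose columns are the frame's x, y, z axes.
In Python, from rig import env, kinematics, eyes, status gives the robot as it stands. Calls block until the motion is done:
- env.reach(position, orientation): joint-space move of the TCP to a pose.
- env.servo_line(position, rotation=None, vel=0.15, until_force=None): straight line of the TCP; rotation=None keeps the orientation; vel is the mean speed in m/s. With until_force (N) it stops when the force on the tool has changed by that much, and returns True; else False.
- env.move_j(angles): joint-space move.
- env.grip(opening): finger opening in m; the grip force is fixed at half the most; returns when the fingers have stopped.
- env.dwell(seconds).
- kinematics.ik(position, orientation): joint angles nearest the present ones, or None.
- eyes.read_camera(name): name is "side" or "top" or "wrist"; returns a dict with "frame" (400x640x3 uint8, red, green, blue), "depth" (400x640 float32, m along the optical axis (not along the pixel's ray), 0 where there is no reading), "fx", "fy", "cx", "cy" (pixels), "R" (3x3) and "t" (3): a world point X has camera coordinates R X + t; the wrist camera has in their place "T_tool_cam" (4x4, takes a point from camera to tool coordinates, whose origin is the TCP and whose axes are the flange's). Camera axes: x right, y down, z forward; pixel columns grow to the right and rows downward; lengths in m; the calibration is good to about 2 mm. The wrist camera is an equidistant fisheye: a pixel r from the principal point sees the ray r / f radians off the axis. A picture is of the moment at which its call begins: read the wrist's pose just before it.
A pose or a line that the arm cannot do raises env.MotionError and nothing moves.
- env.job_done(): hands the job in; it is judged then, once.
Readings, each from a call of its own:
- status.current_t(): time.
- status.current_q(): joint angles.
- status.current_qvel(): joint speeds.
- status.current_joint_torque(): joint torques, N m.
- status.current_ee_pos(): TCP position.
- status.current_tcp_rot(): TCP orientation.
- status.current_force(): force on the tool from outside, world axes, zero at the start.
- status.current_moment(): the same for the moment, N m.
- status.current_gripper_width(): finger opening in m.
- status.current_gripper_force(): force on a finger pad.
Only numpy, scipy, OpenCV 4.12 (cv2) and the standard library are available. Lean on these libraries where they do the work, as an engineer would, in place of code of your own. Each camera call takes 0.05 s, during which the arm holds its last target. There are 200 camera calls.

## Working session

There is one attempt and no reset: what is moved stays moved. The work goes in short steps, each a Python script; the robot and the scene stay as the last script left them, time stands still between calls to the robot, and variables do not carry over. Pictures are saved under pics/ and viewed, at most 10 in all, crops included, and the job is handed in when it is done.

```bash
ls; mkdir -p pics
python3 - <<'E'
from rig import env,eyes,status
import cv2,numpy as np
for n in("top","side"):
    c=eyes.read_camera(n); cv2.imwrite(f"pics/{n}0.png",c["frame"][:,:,::-1]); np.savez(f"pics/{n}0.npz",**c)
    print(n,c["fx"],c["cx"],c["cy"],c["R"].round(3).tolist(),c["t"].round(3), (-c["R"].T@c["t"]).round(3))
print(status.current_t(),status.current_force(),status.current_moment())
E
```

```text
pics
top 429.2607713080116 321.6676909512433 193.6320694730776 [[0.015, -1.0, -0.007], [-0.996, -0.015, -0.087], [0.087, 0.008, -0.996]] [-0.01   0.573  1.102] [ 0.476 -0.011  1.147]
side 454.8588924264734 325.8266065430324 199.52354017385008 [[-0.881, -0.473, 0.001], [-0.363, 0.676, -0.641], [0.303, -0.565, -0.767]] [0.507 0.276 0.849] [0.29  0.533 0.828]
0.1 [-0.38725927 -0.07787296 -0.03451704] [0.01473684 0.01556443 0.01222449]
```

View pics/top0.png

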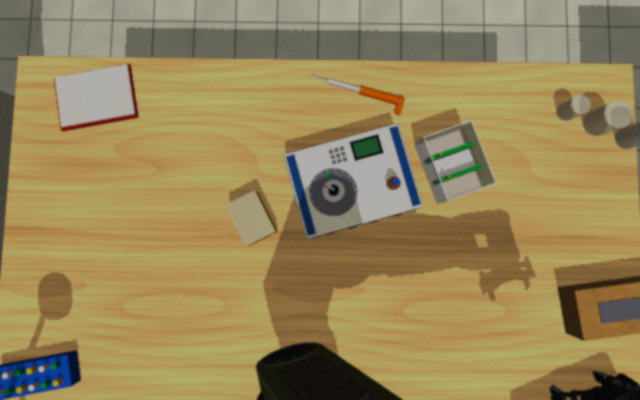

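View pics/side0.png

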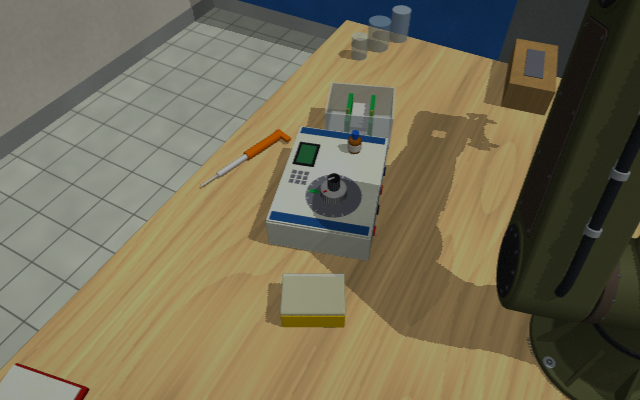

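```bash
cat > h.py <<'E'
import numpy as np,cv2
from rig import env,kinematics,eyes,status
def ray(c,uv,z):
    "world point on plane z seen at pixel uv (static camera)"
    d=np.array([(uv[0]-c["cx"])/c["fx"],(uv[1]-c["cy"])/c["fy"],1])
    o=-c["R"].T@c["t"]; w=c["R"].T@d
    return o+w*(z-o[2])/w[2]
def wray(c,p,R,uv,z):
    "same for the wrist fisheye, tool pose p,R"
    a=np.array([(uv[0]-c["cx"])/c["fx"],(uv[1]-c["cy"])/c["fy"]]); r=np.hypot(*a)
    d=np.array([*(a*np.sin(r)/max(r,1e-9)),np.cos(r)]); T=c["T_tool_cam"]
    w=R@T[:3,:3]@d; o=p+R@T[:3,3]
    return o+w*(z-o[2])/w[2]
def down(yaw):  # tool y axis at angle yaw+90deg mirrored; z down
    c,s=np.cos(yaw),np.sin(yaw); return np.array([[c,s,0],[s,-c,0],[0,0,-1.]])
E
python3 - <<'E'
from h import *
c=dict(np.load("pics/top0.npz")); f=c["frame"]; hsv=cv2.cvtColor(f,cv2.COLOR_RGB2HSV)
g=cv2.inRange(hsv,(45,90,60),(85,255,255)); g[:165]=0; g[185:]=0; g[:,:315]=0; g[:,345:]=0
v,u=np.nonzero(g); print("mark",len(u),u.mean(),v.mean(),ray(c,(u.mean(),v.mean()),.092))
k=cv2.inRange(hsv,(0,0,0),(180,255,50)); k[:175]=0;k[205:]=0;k[:,:318]=0;k[:,348:]=0
v,u=np.nonzero(k); print("knob",len(u),u.mean(),v.mean(),ray(c,(u.mean(),v.mean()),.14))
print("dial",ray(c,(333,191),.092))
w=eyes.read_camera("wrist"); print(w["T_tool_cam"].round(3).tolist(),w["fx"],w["cx"],w["cy"])
print(status.current_tcp_rot().round(3).tolist())
cv2.imwrite("pics/crop.png",cv2.resize(f[110:250,270:430,::-1],None,fx=4,fy=4,interpolation=cv2.INTER_CUBIC))
E
```

```text
mark 32 329.0 174.5 [ 0.61543205 -0.01973019  0.092     ]
knob 63 333.73015873015873 190.11111111111111 [ 0.57216808 -0.03098471  0.14      ]
dial [ 0.57453638 -0.03017148  0.092     ]
[[-0.001, -0.96, -0.28, 0.071], [1.0, -0.001, -0.001, 0.0], [0.001, -0.28, 0.96, -0.128], [0.0, 0.0, 0.0, 1.0]] 309.70691628693146 326.83206021685396 200.63558153315523
[[0.945, 0.326, -0.0], [0.326, -0.945, 0.001], [0.0, -0.001, -1.0]]
```

View pics/crop.png

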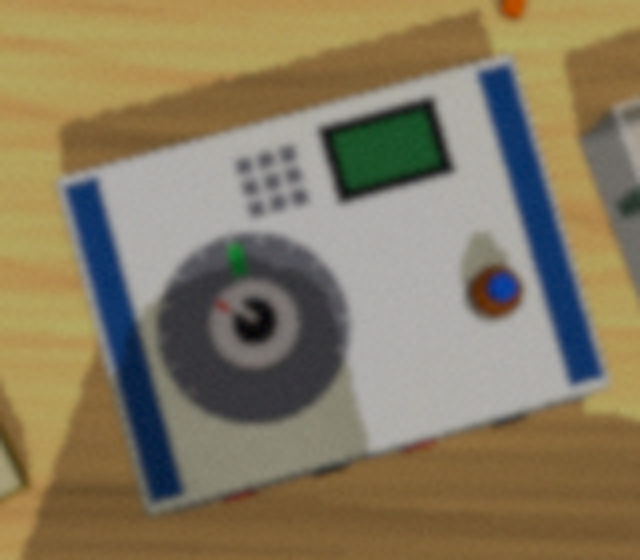

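Run:
```python
from h import *
for y in np.arange(-3,3.2,.5):
    q=kinematics.ik([.573,-.031,.135],down(y)); print(round(y,1),None if q is None else np.round(q,2))
env.reach([.573,-.031,.30],down(.25))
p,R=status.current_ee_pos(),status.current_tcp_rot()
w=eyes.read_camera("wrist"); np.savez("pics/w1.npz",p=p,Rt=R,**w)
cv2.imwrite("pics/w1.png",w["frame"][:,:,::-1]); print(p,status.current_t())
```

```text
-3.0 [-0.12  0.46  1.57 -0.    1.11 -1.83]
-2.5 [-0.12  0.46  1.57 -0.    1.11 -2.33]
-2.0 None
-1.5 None
-1.0 [-0.12  0.46  1.57 -0.    1.11  2.45]
-0.5 [-0.12  0.46  1.57 -0.    1.11  1.95]
0.0 [-0.12  0.46  1.57 -0.    1.11  1.45]
0.5 [-0.12  0.46  1.57 -0.    1.11  0.95]
1.0 [-0.12  0.46  1.57 -0.    1.11  0.45]
1.5 [-0.12  0.46  1.57 -0.    1.11 -0.05]
2.0 [-0.12  0.46  1.57 -0.    1.11 -0.55]
2.5 [-0.12  0.46  1.57 -0.    1.11 -1.05]
3.0 [-0.12  0.46  1.57 -0.    1.11 -1.55]
[ 0.5729179  -0.03174945  0.29990587] 2.45
```

View pics/w1.png

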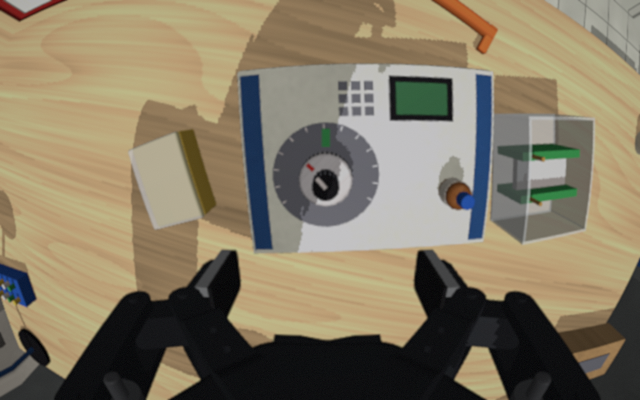

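```bash
cat >> h.py <<'E'
def look(w,p,R,c0):
    "mark, pointer and index angles (rad) about knob axis c0, wrist picture; masks picked by world radius"
    f=w["frame"]; hsv=cv2.cvtColor(f,cv2.COLOR_RGB2HSV); out={}
    def pts(m,z,r0,r1):
        v,u=np.nonzero(m); P=[wray(w,p,R,(a,b),z)[:2] for a,b in zip(u,v) if 200<a<450 and 60<b<350]
        P=np.array(P).reshape(-1,2); r=np.linalg.norm(P-c0,axis=1); return P[(r>r0)&(r<r1)]
    out["mark"]=pts(cv2.inRange(hsv,(45,90,50),(85,255,255)),.092,.025,.055)
    out["index"]=pts(cv2.inRange(hsv,(0,110,80),(8,255,255))|cv2.inRange(hsv,(172,110,80),(180,255,255)),.116,.012,.032)
    out["white"]=pts(cv2.inRange(hsv,(0,0,140),(180,70,255)),.146,0,.0125)
    out["dark"]=pts(cv2.inRange(hsv,(0,0,0),(180,255,55)),.146,0,.02)
    return out
E
python3 - <<'E'
from h import *
d=dict(np.load("pics/w1.npz")); c0=wray(d,d["p"],d["Rt"],(324,184),.146)[:2]; print("c0",c0)
o=look(d,d["p"],d["Rt"],c0)
for k,P in o.items():
    if len(P):
        m=P.mean(0); e=np.linalg.svd(P-m)[2][0]
        print(k,len(P),m,"r",np.linalg.norm(m-c0),"ang",np.arctan2(*(m-c0)[::-1]),"axis",np.arctan2(e[1],e[0]))
    else: print(k,0)
# dial disc centre: grey region ellipse via tick mask is skipped; show crop
f=d["frame"]; cv2.imwrite("pics/w1c.png",cv2.resize(f[115:240,260:390,::-1],None,fx=5,fy=4.8,interpolation=cv2.INTER_CUBIC)[:600])
E
```

```text
c0 [ 0.57742599 -0.0277064 ]
mark 143 [ 0.61565221 -0.01922228] r 0.03915640636889095 ang 0.21840491363889433 axis -2.9043350616975268
index 25 [ 0.58417393 -0.01102428] r 0.01799521577113119 ang 1.1864154245395417 axis -2.0607584664901633
white 21 [ 0.57796982 -0.02409406] r 0.00365305342850035 ang 1.4213714796149575 axis -2.172001683177231
dark 502 [ 0.57695143 -0.02958432] r 0.0019369491408697365 ang -1.8183219929188765 axis -3.04633023942814
```

View pics/w1c.png

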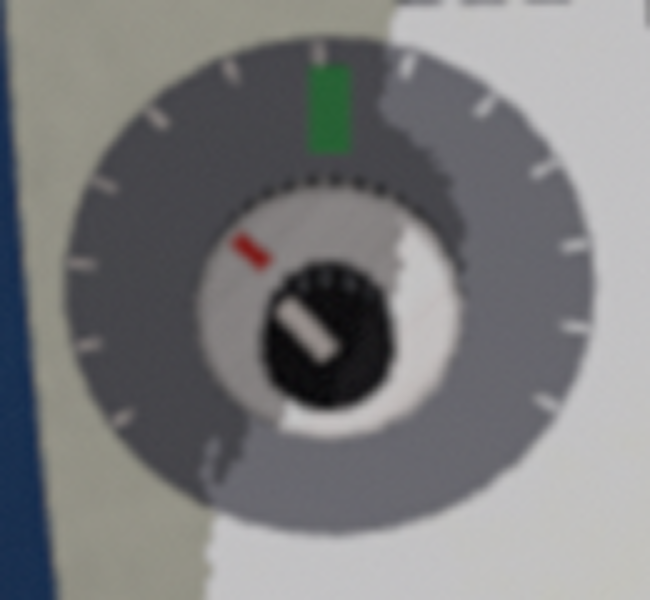

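Run:
```python
from h import *
d=dict(np.load("pics/w1.npz"))
W=lambda x,y,z:wray(d,d["p"],d["Rt"],((x+.5)/5-.5+260,(y+.5)/4.8-.5+115),z)[:2]
C=lambda n,x,y,z:print(n,W(x,y,z).round(4))
C("knob",328,343,.146);C("ring",330,314,.116);C("dial",331,285,.092)
print("knob diam",np.linalg.norm(W(263,343,.146)-W(393,343,.146)),"ring",np.linalg.norm(W(198,314,.116)-W(462,314,.116)))
a=W(330,70,.092)-W(330,150,.092);print("mark axis",np.arctan2(a[1],a[0]))
for c in [(328,343)]:
  a=W(283,303,.146)-W(330,357,.146);print("pointer axis",np.arctan2(a[1],a[0]))
  for n,x,y,z in(("mark",330,110,.092),("idx",251,252,.116)):
    for cc,zz in(((331,285),.092),((330,314),.116)):
      b=W(x,y,z)-W(*cc,zz);print(n,np.linalg.norm(b),np.arctan2(b[1],b[0]))
```

```text
knob [ 0.5758 -0.0293]
ring [ 0.575  -0.0297]
dial [ 0.5766 -0.0294]
knob diam 0.024326538395258186 ring 0.05449579749298224
mark axis 0.24702470816629607
pointer axis 0.927618496021201
mark 0.040330597684813764 0.25234354898643396
mark 0.041872281447722474 0.2494572271609491
idx 0.020189649922038453 1.1816881463289937
idx 0.021055822303187147 1.1195553229229116
```

```bash
cat >> h.py <<'E'
C=np.array([.5753,-.0296])
def turn(dy):
    q=np.array(status.current_q()); q[5]-=dy; env.move_j(q)   # yaw +dy = j6 -dy
def pic(n):
    env.reach([*C,.30],down(.25)); env.dwell(.2)
    p,R=status.current_ee_pos(),status.current_tcp_rot(); w=eyes.read_camera("wrist"); np.savez(f"pics/{n}.npz",p=p,Rt=R,**w)
    cv2.imwrite(f"pics/{n}.png",cv2.resize(w["frame"][115:240,260:390,::-1],None,fx=5,fy=4.8,interpolation=cv2.INTER_CUBIC)[:600])
    o=look(w,p,R,wray(w,p,R,(325.6,186.5),.146)[:2])
    for k,P in o.items():
        if len(P): m=P.mean(0); e=np.linalg.svd(P-m)[2][0]; print(k,len(P),m,"axis",np.arctan2(e[1],e[0]))
E
python3 - <<'E'
from h import *
env.reach([*C,.22],down(.95)); env.servo_line([*C,.136],vel=.1); env.dwell(.2)
F=lambda s:print(s,np.round(status.current_force(),2),np.round(status.current_moment(),3),round(status.current_gripper_width(),4),np.round(status.current_ee_pos(),4))
F("pre"); env.grip(0.0); env.dwell(.2); F("grip")
turn(-.35); F("mid"); turn(-.34); env.dwell(.2); F("end")
env.grip(.085); F("open"); env.servo_line([*C,.22],vel=.1)
pic("w2"); print(status.current_t())
E
```

```text
pre [ 1.12 -0.29 -0.4 ] [ 0.021 -0.028 -0.032] 0.0855 [ 0.5755 -0.0296  0.1365]
grip [-8.28  3.54  8.49] [ 0.583  1.344 -0.033] 0.0237 [ 0.5747 -0.0291  0.1364]
mid [ 0.69 -2.22  1.33] [-0.42  -0.082  0.018] 0.0236 [ 0.5748 -0.0293  0.1364]
end [ 1.63 -3.54 -0.9 ] [-0.977 -0.411  0.001] 0.0235 [ 0.5749 -0.0295  0.1364]
open [ 0.35 -0.32  0.2 ] [ 0.023 -0.006 -0.01 ] 0.0851 [ 0.5748 -0.0292  0.1364]
mark 143 [ 0.6157715  -0.01953497] axis -2.902393188891846
index 21 [ 0.58448168 -0.01077894] axis -2.1445173294353266
white 20 [ 0.5804485  -0.02760316] axis -2.8648525818673027
dark 505 [ 0.57661758 -0.02887897] axis -2.923740246063677
8.4667
```

View pics/w2.png

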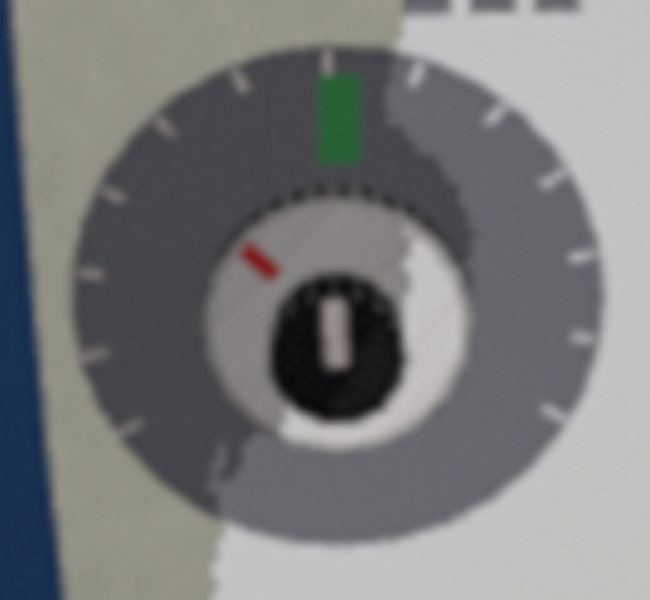

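Run:
```python
from h import *
for n in("w1","w2"):
    d=dict(np.load(f"pics/{n}.npz")); g=d["frame"].max(2).astype(float)
    k=wray(d,d["p"],d["Rt"],(325.6,186.5) if n=="w1" else (327.4,188.5),.146)[:2]
    P=[];Wt=[]
    for v in range(165,205):
        for u in range(305,350):
            x=wray(d,d["p"],d["Rt"],(u,v),.146)[:2]
            if np.linalg.norm(x-k)<.0105 : P.append(x);Wt.append(max(g[v,u]-75,0))
    P=np.array(P);Wt=np.array(Wt); m=Wt@P/Wt.sum(); Q=P-m; e=np.linalg.eigh((Q*Wt[:,None]).T@Q)[1][:,1]; e*=np.sign(e[0])
    o=look(d,d["p"],d["Rt"],k)["mark"]; mm=o.mean(0); f=np.linalg.svd(o-mm)[2][0]; f*=np.sign(f[0])
    print(n,"pointer",np.arctan2(e[1],e[0]),"mark",np.arctan2(f[1],f[0]),"m-k",m-k,Wt.sum())
```

```text
w1 pointer 0.946179614505328 mark 0.2372575918922665 m-k [0.00174761 0.0046522 ] 3133.0
w2 pointer 0.31690480110964864 mark 0.23919946469794712 m-k [0.00398744 0.00182208] 3456.0
```

```bash
cat >> h.py <<'E'
def mz():
    a=[]
    for _ in range(6): a.append([status.current_moment()[2],status.current_joint_torque()[5]]); env.dwell(.02)
    return np.mean(a,0)
E
python3 - <<'E'
from h import *
env.reach([*C,.22],down(.6)); env.servo_line([*C,.136],vel=.1)
env.grip(0.0); env.dwell(.1); turn(-.06); env.dwell(.2); print(np.round(status.current_moment(),3))
env.grip(.085); env.servo_line([*C,.22],vel=.1); pic("w3"); print(status.current_t())
d=dict(np.load("pics/w3.npz")); g=d["frame"].max(2).astype(float)
k=wray(d,d["p"],d["Rt"],(327.4,188.5),.146)[:2]; P=[];Wt=[]
for v in range(165,205):
    for u in range(305,350):
        x=wray(d,d["p"],d["Rt"],(u,v),.146)[:2]
        if np.linalg.norm(x-k)<.0105: P.append(x);Wt.append(max(g[v,u]-75,0))
P=np.array(P);Wt=np.array(Wt); m=Wt@P/Wt.sum(); Q=P-m; e=np.linalg.eigh((Q*Wt[:,None]).T@Q)[1][:,1]; e*=np.sign(e[0]); print("pointer",np.arctan2(e[1],e[0]))
E
```

```text
[ 0.035  0.197 -0.023]
mark 143 [ 0.61578814 -0.01952656] axis -2.901911404486576
index 21 [ 0.58450003 -0.01078684] axis -2.1440375425119074
white 20 [ 0.5806832  -0.02841902] axis -2.9204202010589935
dark 505 [ 0.5765407  -0.02883815] axis -2.9112439708922584
13.3
pointer 0.22864628436613835
```

Pointer is now at 0.23 against the mark's 0.24. Next is the ring.

Run:
```python
from h import *
env.reach([*C,.20],down(1.1)); print("hit",env.servo_line([*C,.107],vel=.08,until_force=8)); env.dwell(.1)
print(status.current_ee_pos(),mz()); env.grip(0.0); env.dwell(.2)
print("w",status.current_gripper_width(),np.round(status.current_force(),1),np.round(status.current_moment(),3),mz())
L=[]
for i in range(34):
    turn(-.04); env.dwell(.05); m=mz(); L.append(m); print(i+1,m.round(3))
    if i>=3 and abs(m[0]-np.median([x[0] for x in L[1:]]))>.09: break
print(status.current_t(),status.current_q()[5])
```

```text
hit False
[ 0.57551388 -0.02959078  0.10749226] [1.79944111e-02 5.71300853e-05]
w 0.05402312581974884 [-12.5   3.8  14.1] [0.749 2.268 0.028] [0.02480297 0.0082122 ]
1 [-0.06  -0.032]
2 [-0.027 -0.013]
3 [-0.032 -0.013]
4 [-0.023 -0.013]
5 [-0.036 -0.012]
6 [-0.043 -0.012]
7 [-0.049 -0.012]
8 [-0.058 -0.011]
9 [-0.057 -0.01 ]
10 [-0.044 -0.01 ]
11 [-0.036 -0.01 ]
12 [-0.025 -0.01 ]
13 [-0.043 -0.009]
14 [-0.033 -0.009]
15 [-0.039 -0.009]
16 [-0.018 -0.008]
17 [-0.014 -0.008]
18 [-0.051 -0.008]
19 [-0.048 -0.007]
20 [-0.035 -0.007]
21 [-0.038 -0.007]
22 [-0.019 -0.007]
23 [-0.083 -0.037]
24 [-0.073 -0.029]
25 [0.074 0.091]
26.3583 1.3288520823282652
```

Run:
```python
from h import *
env.dwell(.2); print(mz()); turn(-.02); env.dwell(.1); print(mz()); env.dwell(.3); print(mz())
print(status.current_t(),status.current_q()[5],np.arctan2(*status.current_tcp_rot()[:2,0][::-1]))
```

```text
[0.08405185 0.0745988 ]
[0.22871371 0.22924794]
[0.22756578 0.22798615]
27.5083 1.3471486878684646 0.10861438991657936
```

Run:
```python
from h import *
turn(-.01); env.dwell(.2); print(mz(),status.current_q()[5],np.round(status.current_force(),1))
```

```text
[0.31444178 0.31657161] 1.3555562333881057 [ 1.9 -4.9  1.4]
```

Run:
```python
from h import *
for i in range(6):
    turn(-.007); env.dwell(.15); m=mz(); print(m.round(3),round(status.current_q()[5],4))
    if m[1]>.43: break
```

```text
[0.366 0.372] 1.3612
[0.371 0.364] 1.3668
[0.391 0.393] 1.3726
[0.408 0.397] 1.3786
[0.442 0.452] 1.3855
```

Torque is now 0.45 N m. That puts the ring at least 0.075 rad past the bite, and the joint travel caps it at about 0.13, so it is snug. Releasing.

Run:
```python
from h import *
env.grip(.085); env.servo_line([*C,.22],vel=.1); pic("w4"); print(status.current_t(),status.current_force(),status.current_gripper_width())
```

```text
mark 154 [ 0.61553389 -0.01926694] axis -2.940590280508661
index 21 [ 0.59578428 -0.02850537] axis -3.122116592704584
white 18 [ 0.58096574 -0.02828938] axis -2.947870751983391
dark 508 [ 0.57656492 -0.02883267] axis -2.9019738981713266
32.9083 [ 0.97352405 -0.38076798 -0.23127136] 0.08488626501900773
```

View pics/w4.png

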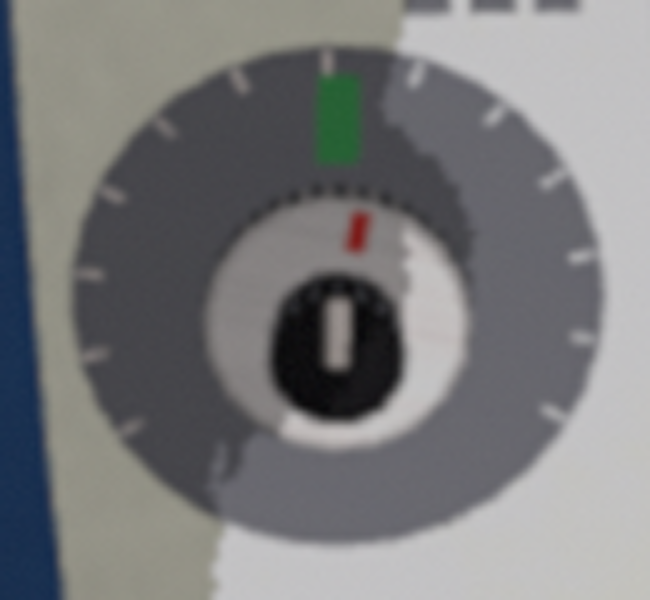

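The pointer, from (338,298) to (338,370), still lines up with the green mark at (339,118). The ring index has turned to (357,232), and the gripper is clear.

```bash
python3 -c "
from h import *
print(env.job_done())"
```

```text
the job is handed in; nothing more can be done
None
```

I handed the job in at about 33 s: the pointer is on the green mark, the ring is snug at an estimated 0.075–0.13 rad past its bite (target 0.05–0.20), the gripper is clear, and the bottle, tank and tip box were not touched; the hand-in returned no verdict.

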